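# Turn the vial block over in the sliding-jaw vice

## Robot

A 6-joint arm with a two-finger parallel gripper is mounted at the origin on the work surface. World frame = base frame: x ahead of the robot, y to its left, z up, the work surface at z = 0. Lengths are in m, angles in rad, forces in N, time in s.
With the tool pointing down it reaches from about 0.375 to 0.925 m from the base axis. Payload 5.7 kg.
Tool frame: the origin (TCP) lies at the very end of the fingers, on their centre line; the grasp point (between the pads) lies 19 mm behind it; z points along the fingers, y is the line along which they close (so a half turn about z gives the same grasp; the last joint's range is limited). The gripper opens to 88 mm and grips with 3 to 60 N. Pads are 20 mm wide; open, the fingers measure 115 mm over their backs; the gripper's body (75 mm by 178 mm) begins 61 mm behind the grasp point.
Start: joints at [-1.232, 0.359, 1.51, -0, 1.272, -0.115], TCP at [0.263, -0.539, 0.223] pointing down, gripper open.
Joint ranges: [-2.97, 2.97], [-1.01, 2.36], [0.21, 2.38], [-0.96, 4.11], [0.2, 2.71], [-2.98, 2.98]. Speed limits (rad/s): [2.39, 2.39, 3.14, 3.14, 3.14, 3.14].

## Interface

Orientations are given as a rotation vector (axis times angle).
In Python, from cell import r gives the robot as it stands.
- The arm moves only by the tool drive_tool, never from a script. Its argument "targets" is a list that holds one entry, the list of rows, each a list of 4 numbers: the shift along the tool's x, y, z in m, then the turn about the tool's z in rad. A call has 1 to 10 rows; each row shifts and turns the commanded pose from where the row before left it, along the tool's axes as they then stand; what a row does not reach is not made up. A row lasts 1/10 s, in which the tool goes at most 50 mm and 8.59 degrees, less where a joint would pass 70% of its speed; a pose out of reach is approached as far as the arm can. A call with a gripper value outside its range is refused whole. "fingers" is the opening, from -1 (shut) to 1 (fully open), set as the call begins (left out, the last holds). The fingers move at their own pace and stop on an object; "grip_force" is the grip in N (left out, the last holds). Time passes only in rows, so rows that do not move let the fingers close. It gives the time, the measured TCP pose, the force, the opening and the grip force at its end, in the units of the state.
- r.sense(): the state, without advancing time (a new reading comes with each control period).
- r.get_image(name): name is "side" or "top" or "wrist"; returns (picture, depth): 420x560x3 uint8, blue, green, red; 420x560 float32, m along the optical axis (not along the pixel's ray), 0 where there is no reading.
- r.get_calibration(name): a dict with "fx", "fy", "cx", "cy" (pixels), "R" (3x3) and "t" (3): a world point X has camera coordinates R X + t; the wrist camera has in their place "mount" (4x4, takes a point from camera to tool coordinates, whose origin is the TCP and whose axes are the flange's). Camera axes: x right, y down, z forward; pixel columns grow to the right and rows downward; lengths in m; the calibration is good to about 2 mm. A picture is of the moment at which its call begins: read the wrist's pose just before it. get_calibration takes no time and is no camera call.
- r.job_done(): hands the job in; it is judged then, once.
The state is a dict: "time": time; "joint_positions": joint angles; "joint_vel": joint speeds; "joint_efforts": joint torques, N m; "tool_pos": TCP position; "ee_rot": TCP orientation; "wrist_force": force on the tool from outside, world axes, zero at the start; "torque": the same for the moment, N m; "grip_width": opening from 0.0 (shut) to 1.0 (fully open); "finger_force": force on a finger pad.
Only numpy, scipy, OpenCV 4.12 (cv2) and the standard library are available. Lean on these libraries where they do the work, as an engineer would, in place of code of your own. Each camera call takes 0.05 s, during which the arm holds its last target. There are 200 camera calls.

## Task

The blue vial block is clamped upside down in the small sliding-jaw vice; turn it over so that its wells can be worked on. Pull the jaw well back, take the block out, flip it by setting it down on the clear bench, letting go and taking it again another way, and put it back flat and square across the middle of the vice with its ten wells facing up; then push the jaw up firmly so that it pins the block against the fixed jaw, and let go. Set the block down gently each time, and leave everything else on the bench as it is.

Things in the scene. Friction and masses are not known exactly. Their poses are not given: they have to be found in the camera images.
- vise: Grey bench vice, fixed to the bench, base 190 x 84 mm (128 mm over its bolted ears). Origin on the bench under the base; z up, jaw travel along x. Fixed jaw at +x: face at x = +55 mm, back at +89 mm. Sliding jaw on the -x side, opening to -x. Both jaws: tops 50 mm above the bench, 76 to 84 mm wide, centred on y = 0. Bench clear at its right: x 0.42 to 0.62, y -0.33 to -0.10 m.
- seat (a point): Middle of the lower edge of the fixed jaw face, on the flat bed, 30 mm above the bench: the block sits on the bed with its 40 mm thickness from here towards the vice's -x.
- jaw: Sliding jaw of the vice. Origin at the middle of the lower edge of its steel face, at bed height; axes as the vice's. The opening is its distance to seat: 40 mm at the start, at most 85. A light spring urges it shut with 3 N, its slide drags with 6 N: pulling it open takes 9 to 10 N, pushing it shut 3 to 5 N, and it stays where it is left. 64 mm long along the travel.
- knob (a point): Middle of the upright black grip knob on the sliding jaw: a cylinder 24 mm in diameter, from 58 to 90 mm above the bench (this point at 76 mm), 52 mm behind the sliding jaw's face. Moves with the jaw.
- block: Vial heating block, 40 (x) by 104 (y) by 56 mm (z), 0.36 to 0.59 kg, flat faces, stable on any of them. Origin at its centre. +z face: bare aluminium base; -z face: wells. At the start +z is up: it stands wells down on the bed, 40 mm between the jaws, its length along the vice's y, overhanging the jaws by about 14 mm at each end; its upper 36 mm are above the jaws.
- wells (a point): Centre of the wells face of the block (28 mm from its centre), a blue face with ten dark 15 mm round wells in two rows of five. It must finish on top, 86 mm above the bench.
- flask: Bystander: glass round-bottom flask in a cork ring, one piece, 90 mm wide, 138 mm tall; origin at its underside.
- amber: Bystander: amber bottle with blue cap, 72 mm wide, 150 mm tall; origin at its underside.
- wash_bottle: Bystander: white wash bottle with red cap and spout, 68 mm wide, 205 mm tall; origin at its underside.
- beaker: Bystander: glass beaker, 70 mm wide, 90 mm tall; origin at its underside.
- vial_rack: Bystander: white rack of capped vials, 70 x 130 mm, 60 mm tall; origin at its underside.
- brush: Bystander: hand brush lying on the bench right of the middle, beyond the clear patch.
- driver: Bystander: screwdriver lying on the bench at the right, near the robot.
There are look-alikes about, which are no part of the job. What is shaped like the vise but purple is not meant.

How it is judged:
On the way, in this order (a step that is already met when the one before it is completed fails the run):
1. the sliding jaw is drawn back, at least 50 mm open (x of jaw in the frame of vise below 0.005 m), for 0.1 s.
2. the block is set down out of the vice, let go and at rest (horizontal distance between block and vise above 0.11 m and height (world z) of block below 0.07 m and contact force between the fingers and block below 0.1 N and linear speed of block below 0.02 m/s and angular speed of block below 0.2 rad/s), for 0.2 s.
3. with the block back in the vice, wells up, the jaw is pressed on it with at least 5 N (contact force between jaw and block above 5 N and z of wells in the frame of vise above 0.082 m), for 0.04 s.
At the end, for the whole second after the job is handed in: Block in the vice, wells up, flat on the bed (2.5 mm), against the fixed jaw (2.5 mm), square (0.04 rad), its middle within 18 mm of the vice's centre line, the sliding jaw closed on it (opening under 42 mm) and still pressing, block at rest and let go (z of wells in the frame of vise between 0.0835 and 0.0885 m and y of block in the frame of vise between -0.018 and 0.018 m and x of block in the frame of vise between 0.0325 and 0.0375 m and angle between the y axis of block and the y axis of vise, either way round below 0.04 rad and angle between the z axis of block and the z axis of vise, either way round below 0.04 rad and x of jaw in the frame of vise above 0.013 m and contact force between jaw and block above 0.5 N and linear speed of block below 0.01 m/s and contact force between the fingers and block below 0.1 N); the robot touches nothing.
It fails at once if a bystander is pushed more than 20 mm (distance of any of flask, amber, wash_bottle, beaker, vial_rack, brush, driver from where it was at the start of the episode above 0.02 m).
It fails at once if the block falls or topples freely (out of the fingers, faster than 0.6 m/s) (linear speed of block above 0.6 m/s and contact force between the fingers and block below 0.1 N).
It also fails if it takes over 72 s, if anything falls off the work surface, if the arm or the gripper's body presses on something with over 40 N, if the wrist force passes 120 N, or if a joint passes its speed limit or range.

## Working session

There is one attempt and no reset: what is moved stays moved. The work goes in short steps, Python scripts to look and compute and a tool call to move; the robot and the scene stay as the last step left them, time stands still between calls to the robot, and variables do not carry over. Pictures are saved under pics/ and viewed, at most 10 in all, crops included, and the job is handed in when it is done.

Besides the shell and the picture viewer there is one more tool, called after "Call:" in YAML: its name, and indented under it one key for each argument. drive_tool: Moves the arm, as the interface text tells. Its arguments: {"type":"object","properties":{"targets":{"type":"array","items":{"type":"array","items":{"type":"array","items":{"type":"number"}}}},"fingers":{"type":"number"},"grip_force":{"type":"number"}},"required":["targets"]}

```bash
mkdir -p pics; ls; python3 - <<'E'
from cell import r
import cv2,numpy as np,pickle
s=r.sense();print({k:np.round(v,3) for k,v in s.items()})
d={}
for n in ["top","side"]:
    im,dp=r.get_image(n);c=r.get_calibration(n);d[n]=(im,dp,c);cv2.imwrite(f"pics/{n}0.png",im);print(n,c)
print(r.get_calibration("wrist"))
pickle.dump(d,open("d0.pkl","wb"))
E
```

```text
pics
{'time': np.float64(0.0), 'joint_positions': array([-1.232,  0.359,  1.511,  0.   ,  1.272, -0.115]), 'joint_vel': array([-0.002,  0.001,  0.001,  0.001,  0.001, -0.   ]), 'joint_efforts': array([ 2.0000e-03, -5.1536e+01, -2.7072e+01,  6.8000e-02,  3.5000e-02,
       -0.0000e+00]), 'tool_pos': array([ 0.263, -0.539,  0.222]), 'ee_rot': array([-3.059, -0.706,  0.   ]), 'wrist_force': array([-0.096, -1.006,  0.258]), 'torque': array([ 0.013, -0.007, -0.027]), 'finger_force': np.float64(0.0), 'grip_width': np.float64(1.002)}
top {'fx': 390.6569579148817, 'fy': 390.6569579148817, 'cx': 284.27139921934116, 'cy': 211.777054842135, 'R': array([[-0.02631654, -0.9996268 ,  0.00732836],
       [-0.99806362,  0.02586066, -0.05657059],
       [ 0.05635996, -0.00880291, -0.99837171]]), 't': array([0.04502971, 0.51625334, 1.37564205])}
side {'fx': 541.9628243006115, 'fy': 541.9628243006115, 'cx': 277.7985891164382, 'cy': 208.7787301627426, 'R': array([[ 0.97194951, -0.23518334, -0.00171433],
       [-0.148604  , -0.608458  , -0.7795484 ],
       [ 0.1822937 ,  0.75793644, -0.62633965]]), 't': array([-0.48114568,  0.16850857,  1.60780964])}
{'fx': 316.86913799395876, 'fy': 316.86913799395876, 'cx': 274.66810234767496, 'cy': 206.93426945777162, 'mount': array([[ 1.91489762e-04, -9.67507821e-01, -2.52841017e-01,
         6.85276229e-02],
       [ 9.99999609e-01, -3.30280636e-05,  8.83735556e-04,
        -1.10146416e-03],
       [-8.63371911e-04, -2.52841087e-01,  9.67507436e-01,
        -1.62866580e-01],
       [ 0.00000000e+00,  0.00000000e+00,  0.00000000e+00,
         1.00000000e+00]])}
```

View pics/top0.png

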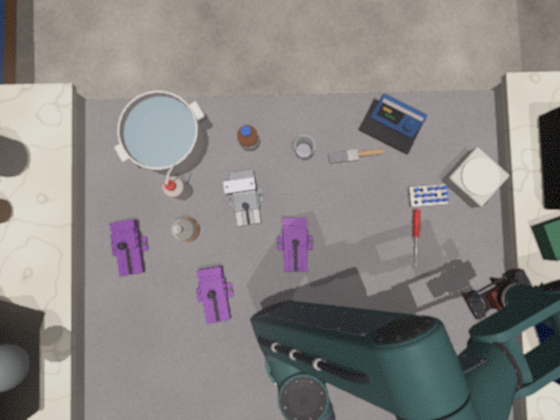

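View pics/side0.png

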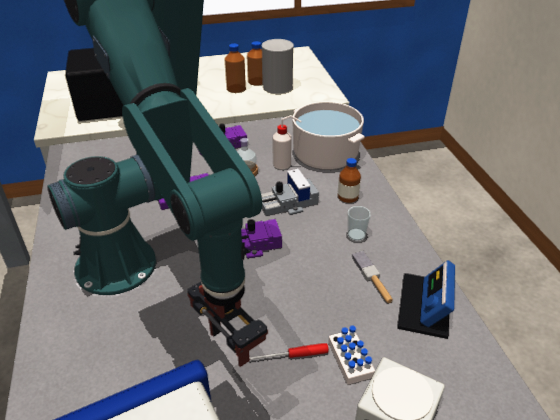

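The top view shows the grey vice at about (243,197), with the block's pale base at (239,182) and the knob at (246,207). The purple look-alike is at (294,245), the amber bottle at (247,137) and the beaker at (304,148). The side view agrees: block at (300,185), clear bench to its right.

```bash
cat > h.py <<'E'
from cell import r
import numpy as np,cv2
from scipy.spatial.transform import Rotation as Ro
def shot(n,name=None):
    s=r.sense(); im,dp=r.get_image(n); c=dict(r.get_calibration(n))
    if n=="wrist":
        T=np.eye(4);T[:3,:3]=Ro.from_rotvec(s["ee_rot"]).as_matrix();T[:3,3]=s["tool_pos"]
        M=T@c["mount"]; c["R"]=M[:3,:3].T; c["t"]=-M[:3,:3].T@M[:3,3]
    if name: cv2.imwrite(f"pics/{name}.png",im)
    return im,dp,c
def cloud(dp,c):
    v,u=np.indices(dp.shape); d=dp
    P=np.stack([(u-c["cx"])/c["fx"]*d,(v-c["cy"])/c["fy"]*d,d],-1)
    W=(P-c["t"])@c["R"]; W[dp==0]=np.nan
    return W
def ray(uv,z,c):
    uv=np.atleast_2d(uv).astype(float)
    D=np.c_[(uv[:,0]-c["cx"])/c["fx"],(uv[:,1]-c["cy"])/c["fy"],np.ones(len(uv))]@c["R"]
    O=-c["R"].T@c["t"]
    return O+D*((z-O[2])/D[:,2])[:,None]
def rect(mask,z,c):
    """largest blob -> world points at height z -> centre, sizes (long,short), angle of long axis"""
    n,l,st,_=cv2.connectedComponentsWithStats(mask.astype(np.uint8)); k=1+np.argmax(st[1:,4])
    cs,_=cv2.findContours((l==k).astype(np.uint8),cv2.RETR_EXTERNAL,cv2.CHAIN_APPROX_NONE)
    p=ray(max(cs,key=len)[:,0],z,c)[:,:2]
    (cx,cy),(w,h),a=cv2.minAreaRect((p*1000).astype(np.float32)); 
    if h>w: w,h,a=h,w,a+90
    return np.array([cx,cy])/1000,(w,h),(a+90)%180-90,st[k,4]
E
python3 - <<'E'
from h import *
import pickle
im,dp,c=pickle.load(open("d0.pkl","rb"))["top"]
W=cloud(dp,c)
roi=np.zeros(dp.shape,bool);roi[165:228,215:265]=1
m=roi&(W[...,2]>.075)&(W[...,2]<.1)
m1=m.copy();m1[196:]=0
print("block",rect(m1,.086,c))
m2=m.copy();m2[:198]=0
print("knob",np.nanmean(W[m2],0),m2.sum())
for n,(u,v) in dict(amber=(247,137),beaker=(304,148),flask=(184,229),wash=(173,187),purple=(294,245),p2=(213,293),brush=(335,156)).items(): print(n,W[v,u].round(3))
E
```

```text
block (array([0.60872668, 0.18261005]), (104.34391021728516, 40.95470428466797), -83.25365924835205, np.int32(371))
knob [0.53845101 0.1642373  0.0892456 ] 39
amber [0.764 0.15  0.118]
beaker [ 0.747 -0.046  0.005]
flask [0.464 0.368 0.097]
wash [0.598 0.386 0.158]
purple [0.401 0.002 0.088]
p2 [0.248 0.277 0.085]
brush [ 0.712 -0.155  0.019]
```

Call:
drive_tool:
  targets:
    - [[0, 0, -0.01, -0.137], [0, 0, -0.01, -0.137], [0, 0, -0.01, -0.137], [0, 0, -0.01, -0.137], [0, 0, -0.01, -0.137], [0, 0, -0.01, -0.137], [0, 0, -0.01, -0.137], [0, 0, -0.01, -0.137], [0, 0, -0.01, -0.137], [0, 0, 0, 0]]

```text
time: 1.1
tool_pos: [0.2632, -0.5398, 0.3136]
ee_rot: [2.087, 2.347, -0.001]
wrist_force: [-0.0, 0.5, -0.1]
grip_width: 1.001
finger_force: 0.0
```

```bash
cat >> h.py <<'E'
def rem(x,y,z,phi):
    """print remaining shift in tool axes (after the turn) and turn, to TCP (x,y,z), tool-x heading phi deg"""
    s=r.sense();M=Ro.from_rotvec(s["ee_rot"]).as_matrix();p=np.array(s["tool_pos"])
    h=np.degrees(np.arctan2(M[1,0],M[0,0]));d=np.array([x,y,z])-p;f=np.radians(phi)
    print("t",round(float(s["time"]),2),"tcp",p.round(4),"phi",round(h,2),"tilt",np.degrees(np.arccos(-M[2,2])).round(2),"J6",round(s["joint_positions"][5],2))
    g=np.radians(h)
    for n,q in(("now-axes",g),("target-axes",f)): print(n,np.round([d[0]*np.cos(q)+d[1]*np.sin(q),d[0]*np.sin(q)-d[1]*np.cos(q),-d[2]],4),"turn",round((h-phi+180)%360-180,2),"deg",round(np.radians((h-phi+180)%360-180),4))
    print("F",np.round(s["wrist_force"],1),"finger",np.round(s["finger_force"],1),"w",round(float(s["grip_width"])*88,1))
E
python3 -c "
from h import *
rem(.57,.13,.33,96.7)"
```

```text
t 1.1 tcp [ 0.2632 -0.5398  0.3136] phi 96.72 tilt 0.1 J6 -1.35
now-axes [ 0.6293  0.383  -0.0164] turn 0.02 deg 0.0003
target-axes [ 0.6294  0.3828 -0.0164] turn 0.02 deg 0.0003
F [-0.   0.5 -0.1] finger 0.0 w 88.1
```

Call:
drive_tool:
  targets:
    - [[0.03, 0.02, 0, 0], [0.043, 0.024, 0, 0], [0.043, 0.024, 0, 0], [0.043, 0.024, 0, 0], [0.043, 0.024, 0, 0], [0.043, 0.024, 0, 0], [0.043, 0.024, 0, 0], [0.043, 0.024, 0, 0], [0.043, 0.024, 0, 0], [0.043, 0.024, 0, 0]]

```text
time: 2.1
tool_pos: [0.4491, -0.0957, 0.3121]
ee_rot: [-2.094, -2.341, 0.0]
wrist_force: [0.6, -0.2, -0.7]
grip_width: 1.001
finger_force: 0.0
```

Call:
drive_tool:
  targets:
    - [[0.043, 0.024, 0, 0], [0.043, 0.024, 0, 0], [0.043, 0.024, 0, 0], [0.043, 0.024, 0, 0], [0.043, 0.024, 0, 0], [0.043, 0.024, 0, 0], [0.02, 0.012, 0, 0], [0, 0, 0, 0], [0, 0, 0, 0]]

```text
time: 3.0
tool_pos: [0.5713, 0.1963, 0.3116]
ee_rot: [-2.09, -2.344, 0.003]
wrist_force: [-0.9, -0.2, 0.5]
grip_width: 1.002
finger_force: 0.0
```

```bash
python3 - <<'E'
from h import *
import pickle
rem(.57,.21,.33,96.7)
im,dp,c=shot("wrist","w1"); pickle.dump((im,dp,c),open("w1.pkl","wb"))
W=cloud(dp,c)
z=W[...,2]
cv2.imwrite("pics/w1z.png",cv2.resize(np.clip(z*2000,0,255).astype(np.uint8),None,fx=.5,fy=.5))
for a,b in((.08,.093),(.045,.055)):
    m=(z>a)&(z<b); print(a,b,m.sum(), np.nanmean(W[m],0).round(3))
E
```

```text
t 3.0 tcp [0.5713 0.1963 0.3116] phi 96.57 tilt 0.12 J6 0.1
now-axes [ 0.0137  0.0003 -0.0184] turn -0.13 deg -0.0022
target-axes [ 0.0137  0.0003 -0.0184] turn -0.13 deg -0.0022
F [-0.9 -0.2  0.5] finger 0.0 w 88.2
0.08 0.093 5884 [0.59  0.229 0.087]
0.045 0.055 10913 [0.434 0.234 0.05 ]<stdin>:7: RuntimeWarning: invalid value encountered in cast
```

View pics/w1.png

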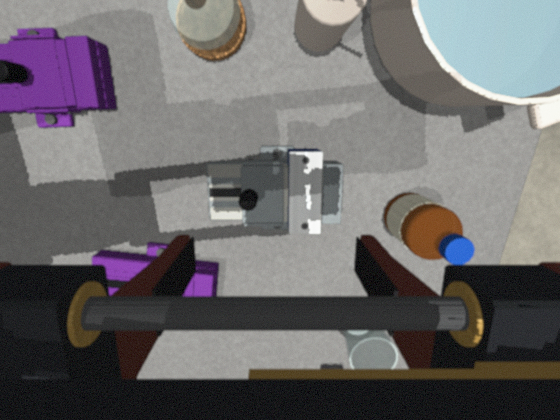

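The wrist view shows the vice at (275,190), with the block's base at (307,192), the fixed jaw's back at (335,192) and the knob at (248,200). The amber bottle is at (430,235), clear of the vice.

```bash
python3 - <<'E'
from h import *
import pickle
im,dp,c=pickle.load(open("w1.pkl","rb"));W=cloud(dp,c);z=W[...,2]
roi=np.zeros(z.shape,bool);roi[140:245,200:350]=1
def s(a,b,x0,x1):
    m=roi&(z>a)&(z<b); m[:,:x0]=0;m[:,x1:]=0; return m
print("block",rect(s(.076,.096,280,350),.086,c), np.nanmedian(z[s(.076,.096,280,350)]))
k=s(.08,.1,200,270);print("knob",rect(k,.09,c),np.nanmedian(z[k]),np.nanmean(W[k],0))
print("fixedjaw",rect(s(.042,.058,324,350),.05,c))
print("slidejaw",rect(s(.042,.058,200,290),.05,c))
a=cv2.resize(im[135:250,195:360],None,fx=4.5,fy=4.5,interpolation=cv2.INTER_CUBIC);cv2.imwrite("pics/w1c.png",a)
E
```

```text
block (array([0.60929889, 0.1866387 ]), (103.74951934814453, 40.040435791015625), -83.16918992996216, np.int32(2629)) 0.08679731869582027
knob (array([0.53928253, 0.16947139]), (23.56770896911621, 23.132736206054688), 50.453025817871094, np.int32(289)) 0.09053415499899421 [0.53903494 0.16966594 0.09002232]
fixedjaw (array([0.65217444, 0.18260301]), (84.8348388671875, 24.43114471435547), -81.14916801452637, np.int32(1090))
slidejaw (array([0.55873083, 0.16889328]), (84.80094146728516, 63.064598083496094), -82.85273265838623, np.int32(2482))
```

View pics/w1c.png

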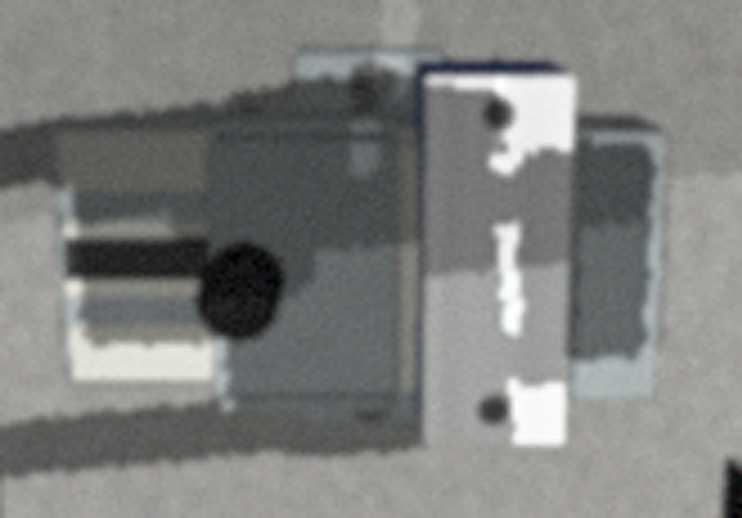

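The enlargement shows the knob at (240,290), the block's base at (500,255), and the fixed jaw at (615,260). Sizes match (104×40 mm, 24 mm, z = 0.087/0.090), with vice yaw about 6.9° and origin about (0.5755, 0.1727).

```bash
python3 -c "
from h import *
rem(.539,.1685,.066,96.9)"
```

```text
t 3.05 tcp [0.5712 0.1956 0.3119] phi 96.54 tilt 0.11 J6 0.1
now-axes [-0.0233 -0.035   0.2459] turn -0.36 deg -0.0063
target-axes [-0.0231 -0.0352  0.2459] turn -0.36 deg -0.0063
F [-0.3 -0.3 -0.2] finger 0.0 w 88.1
```

Call:
drive_tool:
  targets:
    - [[-0.012, -0.018, 0.02, -0.006], [-0.011, -0.017, 0.03, 0], [0, 0, 0.035, 0], [0, 0, 0.035, 0], [0, 0, 0.03, 0], [0, 0, 0.015, 0], [0, 0, 0, 0], [0, 0, 0, 0]]
  fingers: 0.1
  grip_force: 30

```text
time: 3.85
tool_pos: [0.5398, 0.1684, 0.1482]
ee_rot: [2.084, 2.351, -0.0]
wrist_force: [0.6, -1.1, -0.5]
grip_width: 0.551
finger_force: 0.0
```

```bash
python3 -c "
from h import *
rem(.539,.1685,.066,96.9)"
```

```text
t 3.85 tcp [0.5398 0.1684 0.1482] phi 96.88 tilt 0.01 J6 0.06
now-axes [ 0.0002 -0.0008  0.0822] turn -0.02 deg -0.0004
target-axes [ 0.0002 -0.0008  0.0822] turn -0.02 deg -0.0004
F [ 0.6 -1.1 -0.5] finger 0.0 w 48.5
```

Call:
drive_tool:
  targets:
    - [[0, 0, 0.02, 0], [0, 0, 0.025, 0], [0, 0, 0.02, 0], [0, 0, 0.012, 0], [0, 0, 0.005, 0], [0, 0, 0, 0]]

```text
time: 4.45
tool_pos: [0.5403, 0.1694, 0.066]
ee_rot: [2.082, 2.352, 0.001]
wrist_force: [0.3, -0.6, 0.7]
grip_width: 0.551
finger_force: 0.0
```

Call:
drive_tool:
  targets:
    - [[0, 0, 0, 0], [0, 0, 0, 0], [0, 0, 0, 0], [0, 0, 0, 0]]
  fingers: -1

```text
time: 4.85
tool_pos: [0.5397, 0.1695, 0.0663]
ee_rot: [-2.082, -2.353, 0.0]
wrist_force: [-2.0, -0.3, 5.5]
grip_width: 0.266
finger_force: 30.0
```

Call:
drive_tool:
  targets:
    - [[0, -0.003, 0, 0], [0, -0.005, 0, 0], [0, -0.006, 0, 0], [0, -0.006, 0, 0], [0, -0.006, 0, 0], [0, -0.006, 0, 0], [0, -0.005, 0, 0], [0, -0.003, 0, 0], [0, 0, 0, 0], [0, 0, 0, 0]]

```text
time: 5.85
tool_pos: [0.5039, 0.1652, 0.0663]
ee_rot: [2.079, 2.35, 0.008]
wrist_force: [8.3, 0.9, -4.5]
grip_width: 0.267
finger_force: 30.0
```

Call:
drive_tool:
  targets:
    - [[0, 0, 0, 0], [0, 0, 0, 0], [0, 0, -0.02, 0], [0, 0, -0.03, 0], [0.005, 0.01, -0.04, 0], [0.01, 0.02, -0.04, 0], [0.01, 0.02, -0.04, 0], [0, 0.01, -0.01, 0], [0, 0, 0, 0], [0, 0, 0, 0]]
  fingers: 0.1

```text
time: 6.85
tool_pos: [0.5553, 0.1964, 0.2446]
ee_rot: [-2.081, -2.352, 0.003]
wrist_force: [-0.3, -0.6, 0.1]
grip_width: 0.552
finger_force: 0.0
```

```bash
cat >> h.py <<'E'
def at(z,W,a,b,cx,cy,rad):
    return (W[...,2]>a)&(W[...,2]<b)&(np.hypot(W[...,0]-cx,W[...,1]-cy)<rad)
E
python3 - <<'E'
from h import *
im,dp,c=shot("wrist","w2");W=cloud(dp,c)
print("block",rect(at(0,W,.076,.096,.61,.186,.065),.086,c))
print("knob",rect(at(0,W,.08,.098,.504,.165,.03),.09,c))
print("slide",rect(at(0,W,.042,.058,.523,.165,.06),.05,c))
print("fixed",rect(at(0,W,.042,.058,.652,.182,.06),.05,c))
rem(.609,.1855,.15,96.9)
E
```

```text
block (array([0.60892657, 0.18663058]), (105.33755493164062, 41.27717208862305), -83.1304235458374, np.int32(3343))
knob (array([0.50422604, 0.16588876]), (24.914934158325195, 22.210233688354492), 51.64889907836914, np.int32(418))
slide (array([0.52311462, 0.16508672]), (83.62120056152344, 63.20670700073242), -83.12014102935791, np.int32(3256))
fixed (array([0.65119611, 0.1826721 ]), (84.5085678100586, 25.24626922607422), -83.12896251678467, np.int32(1526))
t 6.9 tcp [0.5546 0.1962 0.244 ] phi 96.99 tilt 0.23 J6 0.1
now-axes [-0.0172  0.0527  0.094 ] turn 0.09 deg 0.0015
target-axes [-0.0171  0.0527  0.094 ] turn 0.09 deg 0.0015
F [-0.6  0.4 -0.8] finger 0.0 w 48.3
```

Call:
drive_tool:
  targets:
    - [[-0.008, 0.026, 0.01, 0], [-0.008, 0.027, 0.03, 0], [0, 0, 0.04, 0], [0, 0, 0.04, 0], [0, 0, 0.035, 0], [0, 0, 0.02, 0], [0, 0, 0.01, 0], [0, 0, 0.003, 0], [0, 0, 0, 0]]
  fingers: 0.45
  grip_force: 30

```text
time: 7.8
tool_pos: [0.6109, 0.1872, 0.0576]
ee_rot: [-2.082, -2.352, 0.001]
wrist_force: [0.2, 0.3, -0.6]
grip_width: 0.726
finger_force: 0.0
```

Call:
drive_tool:
  targets:
    - [[0, 0, 0, 0], [0, 0, 0, 0], [0, 0, 0, 0], [0, 0, 0, 0]]
  fingers: -1

```text
time: 8.2
tool_pos: [0.6101, 0.1872, 0.0584]
ee_rot: [-2.081, -2.352, 0.002]
wrist_force: [-4.3, -0.9, 4.7]
grip_width: 0.45
finger_force: 30.0
```

Call:
drive_tool:
  targets:
    - [[0, -0.003, -0.003, 0], [0, -0.003, -0.01, 0], [0, -0.002, -0.02, 0], [0, 0, -0.03, 0], [0, 0, -0.03, 0], [0, 0, -0.02, 0], [0, 0, 0, 0]]

```text
time: 8.9
tool_pos: [0.6055, 0.1868, 0.1744]
ee_rot: [2.079, 2.35, 0.008]
wrist_force: [0.8, 0.1, -4.5]
grip_width: 0.454
finger_force: 30.0
```

```bash
python3 - <<'E'
from h import *
rem(.52,-.22,.16,96.9)
shot("side","s3")
E
```

```text
t 8.9 tcp [0.6055 0.1868 0.1744] phi 97.0 tilt 0.39 J6 0.07
now-axes [-0.3933 -0.1344  0.0144] turn 0.1 deg 0.0017
target-axes [-0.3936 -0.1338  0.0144] turn 0.1 deg 0.0017
F [ 0.8  0.1 -4.5] finger 30.0 w 39.9
```

Call:
drive_tool:
  targets:
    - [[0, 0, 0, 0.06], [-0.01, 0, 0, 0.062], [-0.03, -0.006, 0, 0], [-0.04, -0.008, 0, 0], [-0.04, -0.008, 0, 0], [-0.04, -0.008, 0, 0], [-0.04, -0.008, 0, 0], [-0.04, -0.007, 0.01, 0], [-0.03, -0.006, 0.01, 0], [-0.01, 0, 0.01, 0]]

```text
time: 9.95
tool_pos: [0.5508, -0.0962, 0.1387]
ee_rot: [-2.223, -2.217, 0.004]
wrist_force: [0.9, 0.2, -5.6]
grip_width: 0.454
finger_force: 30.0
```

Call:
drive_tool:
  targets:
    - [[0, 0, 0.03, 0], [0, 0, 0.03, 0], [0, 0, 0.02, 0], [0, 0, 0.01, 0], [0, 0, 0.008, 0], [0, 0, 0.004, 0], [0, 0, 0, 0], [0, 0, 0, 0]]

```text
time: 10.75
tool_pos: [0.5537, -0.0937, 0.0394]
ee_rot: [2.22, 2.221, 0.001]
wrist_force: [0.5, -0.2, -5.3]
grip_width: 0.456
finger_force: 30.0
```

```bash
python3 - <<'E'
from h import *
rem(.555,-.088,.031,90)
E
```

```text
t 10.75 tcp [ 0.5537 -0.0937  0.0394] phi 90.01 tilt 0.08 J6 -0.29
now-axes [0.0057 0.0013 0.0084] turn 0.01 deg 0.0002
target-axes [0.0057 0.0013 0.0084] turn 0.01 deg 0.0002
F [ 0.5 -0.2 -5.3] finger 30.0 w 40.1
```

Call:
drive_tool:
  targets:
    - [[0, 0, 0.004, 0], [0, 0, 0.003, 0], [0, 0, 0.002, 0], [0, 0, 0.002, 0], [0, 0, 0.001, 0], [0, 0, 0, 0], [0, 0, 0, 0]]

```text
time: 11.45
tool_pos: [0.553, -0.0937, 0.0284]
ee_rot: [2.221, 2.221, 0.0]
wrist_force: [-2.8, 1.0, 13.9]
grip_width: 0.454
finger_force: 30.0
```

Call:
drive_tool:
  targets:
    - [[0, 0, 0, 0], [0, 0, 0, 0], [0, 0, 0, 0], [0, 0, 0, 0], [0, 0, 0, 0], [0, 0, 0, 0], [0.008, 0, 0, 0], [0.008, 0, 0.007, 0], [0.008, 0, 0.007, 0], [0, 0, 0.006, 0]]
  fingers: 0.45
  grip_force: 8

```text
time: 12.45
tool_pos: [0.5523, -0.0682, 0.0058]
ee_rot: [-2.219, -2.222, 0.001]
wrist_force: [0.7, 0.4, -0.5]
grip_width: 0.721
finger_force: 0.0
```

Call:
drive_tool:
  targets:
    - [[0, 0, 0, 0], [0, 0, 0, 0], [0, 0, 0, 0], [0, 0, 0, 0], [0, 0, 0, 0]]
  fingers: -1

```text
time: 12.95
tool_pos: [0.5532, -0.0699, 0.0068]
ee_rot: [2.221, 2.221, 0.0]
wrist_force: [0.7, -0.7, -1.4]
grip_width: 0.455
finger_force: 8.0
```

```bash
python3 - <<'E'
from h import *
rem(.555,-.07,.006,90)
im,dp,c=shot("side","s4");W=cloud(dp,c);cv2.imwrite("pics/s4c.png",cv2.resize(im[150:330,180:400],None,fx=3,fy=3))
def arc(a,b,n):
    th=np.linspace(0,np.pi/2,n+1);g=np.array([a*np.cos(th)-b*np.sin(th),a*np.sin(th)+b*np.cos(th)])
    d=np.diff(g,axis=1)*1000; print(np.round(d.T,1).tolist(), "tool x, up")
arc(76,25,20)
E
```

```text
t 12.95 tcp [ 0.5532 -0.0699  0.0068] phi 89.99 tilt 0.02 J6 -0.25
now-axes [-0.0001  0.0018  0.0008] turn -0.01 deg -0.0002
target-axes [-0.0001  0.0018  0.0008] turn -0.01 deg -0.0002
F [ 0.7 -0.7 -1.4] finger 8.0 w 40.0
[[-2195.8, 5885.8], [-2650.8, 5695.4], [-3089.5, 5469.9], [-3509.1, 5210.6], [-3907.1, 4919.2], [-4281.0, 4597.5], [-4628.5, 4247.5], [-4947.5, 3871.2], [-5236.0, 3471.1], [-5492.2, 3049.6], [-5714.5, 2609.3], [-5901.6, 2152.9], [-6052.4, 1683.2], [-6165.8, 1203.1], [-6241.2, 715.7], [-6278.1, 223.8], [-6276.3, -269.5], [-6235.8, -761.1], [-6156.9, -1248.0], [-6040.0, -1727.2]] tool x, up
```

View pics/s4c.png

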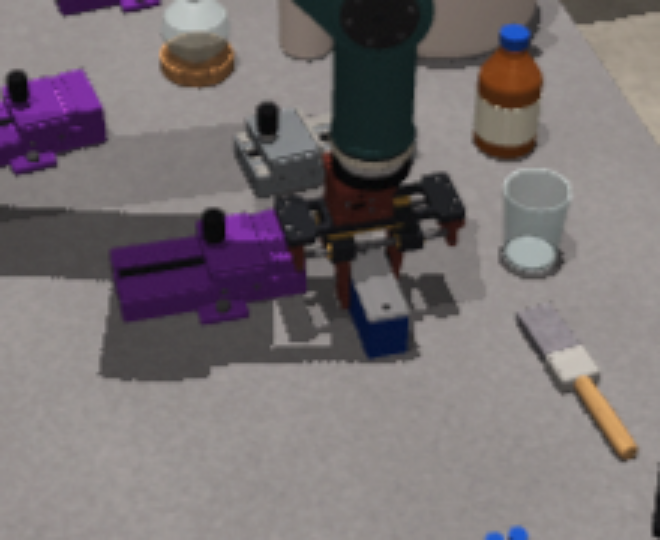

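The side crop shows the block flat on the bench, base up, at (380,310). The fingers straddle its far (+y) end, clear of the purple vice at (290,260) and the beaker. I'll pivot it about its near lower edge.

Call:
drive_tool:
  targets:
    - [[-0.002, 0, -0.006, 0], [-0.0027, 0, -0.0057, 0], [-0.0031, 0, -0.0055, 0], [-0.0035, 0, -0.0052, 0], [-0.004, 0, -0.005, 0], [-0.0043, 0, -0.0046, 0], [-0.0046, 0, -0.0042, 0], [0, 0, 0, 0]]

```text
time: 13.8
tool_pos: [0.5536, -0.0947, 0.0436]
ee_rot: [2.221, 2.22, 0.001]
wrist_force: [0.3, -0.1, -5.5]
grip_width: 0.448
finger_force: 8.0
```

```bash
python3 - <<'E'
from h import *
rem(.555,-.07,.006,90)
im,dp,c=shot("side","s5");cv2.imwrite("pics/s5c.png",cv2.resize(im[190:300,250:380],None,fx=4,fy=4))
E
```

```text
t 13.8 tcp [ 0.5536 -0.0947  0.0436] phi 89.97 tilt 0.08 J6 -0.29
now-axes [0.0247 0.0014 0.0376] turn -0.03 deg -0.0006
target-axes [0.0247 0.0014 0.0376] turn -0.03 deg -0.0006
F [ 0.3 -0.1 -5.5] finger 8.0 w 39.4
```

View pics/s5c.png

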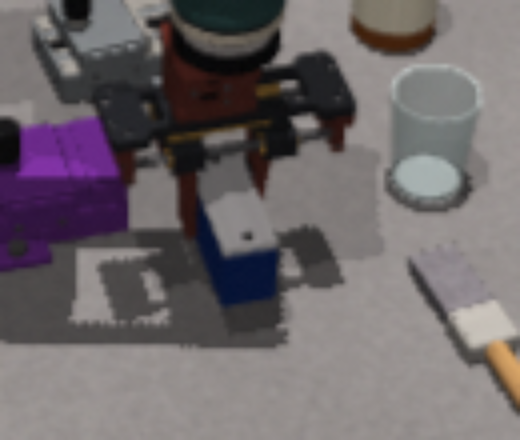

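The side crop shows the block held up at (235,240), so I can't tell its tilt by eye. The wrist force equals its full weight, so I'll measure the tilt from depth.

```bash
cat >> h.py <<'E'
def tilt(cam="side"):
    im,dp,c=shot(cam);W=cloud(dp,c);hsv=cv2.cvtColor(im,cv2.COLOR_BGR2HSV)
    s=r.sense();p=s["tool_pos"]
    m=(abs(W[...,0]-p[0])<.015)&(abs(W[...,1]-p[1]+.03)<.09)&(W[...,2]>-.01)&(W[...,2]<p[2]+.07)
    b=(hsv[...,1]>120)&(hsv[...,0]>100)&(hsv[...,0]<130)
    for n,k in(("white",m&~b&(W[...,2]>.012)),("blue",m&b)):
        Q=W[k]
        if len(Q)<8: print(n,len(Q));continue
        o=Q[np.argsort(Q[:,1])]
        print(n,len(Q)); 
        for q in np.array_split(o,7): print("   y",np.median(q[:,1]).round(3),"z",np.median(q[:,2]).round(3),q[:,2].min().round(3),q[:,2].max().round(3))
E
python3 - <<'E'
from h import *
tilt()
E
```

```text
white 259
   y -0.171 z 0.091 0.083 0.097
   y -0.16 z 0.093 0.08 0.097
   y -0.145 z 0.093 0.087 0.098
   y -0.131 z 0.093 0.088 0.097
   y -0.116 z 0.094 0.088 0.097
   y -0.101 z 0.094 0.089 0.099
   y -0.085 z 0.094 0.088 0.099
blue 120
   y -0.173 z 0.068 0.042 0.086
   y -0.172 z 0.069 0.044 0.083
   y -0.171 z 0.065 0.043 0.083
   y -0.17 z 0.06 0.037 0.08
   y -0.17 z 0.068 0.037 0.082
   y -0.168 z 0.049 0.037 0.08
   y -0.167 z 0.053 0.001 0.074
```

At 8 N the pads hold it level without slipping. I'll set it back down and retake it nearer the end with a lighter grip, so it pivots.

Call:
drive_tool:
  targets:
    - [[0.008, 0, 0.01, 0], [0.008, 0, 0.01, 0], [0.008, 0, 0.008, 0], [0.004, 0, 0.005, 0], [0, 0, 0.003, 0], [0, 0, 0.001, 0], [0, 0, 0, 0], [0, 0, 0, 0]]

```text
time: 14.7
tool_pos: [0.5527, -0.0655, 0.006]
ee_rot: [-2.221, -2.221, -0.0]
wrist_force: [-1.6, 2.9, 0.3]
grip_width: 0.453
finger_force: 8.0
```

Call:
drive_tool:
  targets:
    - [[0, 0, 0, 0], [0, 0, 0, 0], [0, 0, 0, 0], [0.005, 0, 0, 0], [0.006, 0, 0, 0], [0.005, 0, 0, 0], [0, 0, 0, 0]]
  fingers: 0.2
  grip_force: 5

```text
time: 15.4
tool_pos: [0.5528, -0.049, 0.0059]
ee_rot: [-2.22, -2.222, -0.0]
wrist_force: [0.4, -0.0, -0.1]
grip_width: 0.6
finger_force: 0.0
```

Call:
drive_tool:
  targets:
    - [[0, 0, 0, 0], [0, 0, 0, 0], [0, 0, 0, 0], [0, 0, 0, 0]]
  fingers: -1

```text
time: 15.8
tool_pos: [0.553, -0.0498, 0.0059]
ee_rot: [-2.222, -2.221, -0.0]
wrist_force: [0.2, 1.7, 1.3]
grip_width: 0.455
finger_force: 5.0
```

```bash
python3 - <<'E'
from h import *
tilt()
rem(.555,-.055,.006,90)
th=np.linspace(0,np.pi/2,16)
a,b=92,25;g=np.array([a*np.cos(th)-b*np.sin(th),a*np.sin(th)+b*np.cos(th)]);print(np.diff(g).T.round(1).tolist())
E
```

```text
white 255
   y -0.139 z 0.055 0.047 0.063
   y -0.128 z 0.058 0.054 0.062
   y -0.112 z 0.058 0.053 0.062
   y -0.096 z 0.057 0.053 0.061
   y -0.08 z 0.057 0.052 0.063
   y -0.063 z 0.057 0.052 0.063
   y -0.047 z 0.057 0.052 0.064
blue 115
   y -0.145 z 0.025 0.006 0.051
   y -0.143 z 0.033 0.005 0.049
   y -0.142 z 0.021 0.003 0.049
   y -0.141 z 0.014 0.002 0.046
   y -0.139 z 0.023 0.0 0.046
   y -0.138 z 0.024 0.0 0.041
   y -0.137 z 0.025 -0.001 0.044
t 15.85 tcp [ 0.553  -0.0498  0.0059] phi 89.99 tilt 0.02 J6 -0.21
now-axes [-0.0052  0.0021 -0.0001] turn -0.01 deg -0.0002
target-axes [-0.0052  0.002  -0.0001] turn -0.01 deg -0.0002
F [-0.   1.7  0.8] finger 5.0 w 40.0
[[-3.1, 9.5], [-4.1, 9.1], [-5.0, 8.6], [-5.9, 8.1], [-6.7, 7.4], [-7.4, 6.7], [-8.1, 5.8], [-8.7, 5.0], [-9.1, 4.0], [-9.5, 3.1], [-9.8, 2.0], [-9.9, 1.0], [-10.0, -0.0], [-9.9, -1.1], [-9.8, -2.1]]
```

Call:
drive_tool:
  targets:
    - [[-0.0015, 0, -0.0047, 0], [-0.0016, 0, -0.0047, 0], [-0.002, 0, -0.0046, 0], [-0.0021, 0, -0.0045, 0], [-0.0025, 0, -0.0043, 0], [-0.0025, 0, -0.0043, 0], [-0.003, 0, -0.004, 0], [-0.003, 0, -0.004, 0], [0, 0, 0, 0]]

```text
time: 16.75
tool_pos: [0.5534, -0.0686, 0.0416]
ee_rot: [2.221, 2.22, 0.001]
wrist_force: [-0.7, 0.3, -2.0]
grip_width: 0.454
finger_force: 5.0
```

```bash
python3 - <<'E'
from h import *
tilt()
rem(.555,-.055,.006,90)
E
```

```text
white 336
   y -0.158 z 0.055 0.04 0.065
   y -0.145 z 0.061 0.051 0.069
   y -0.13 z 0.065 0.059 0.076
   y -0.117 z 0.071 0.06 0.078
   y -0.102 z 0.077 0.07 0.084
   y -0.086 z 0.082 0.072 0.089
   y -0.071 z 0.087 0.078 0.094
blue 62
   y -0.157 z 0.041 0.038 0.044
   y -0.153 z 0.034 0.03 0.036
   y -0.152 z 0.027 0.021 0.032
   y -0.148 z 0.02 0.017 0.024
   y -0.147 z 0.016 0.01 0.025
   y -0.144 z 0.008 0.004 0.016
   y -0.14 z 0.002 -0.002 0.007
t 16.8 tcp [ 0.5533 -0.0684  0.0414] phi 89.98 tilt 0.04 J6 -0.25
now-axes [0.0134 0.0017 0.0354] turn -0.02 deg -0.0003
target-axes [0.0134 0.0017 0.0354] turn -0.02 deg -0.0003
F [-0.5  0.5 -1.2] finger 5.0 w 40.0
```

```bash
cat >> h.py <<'E'
def arc(Px,t0,t1,n):
    s=r.sense();g=np.array([s["tool_pos"][1]-Px,s["tool_pos"][2]+.019])
    th=np.radians(np.linspace(t0,t1,n+1)-t0)
    q=np.array([g[0]*np.cos(th)-g[1]*np.sin(th),g[0]*np.sin(th)+g[1]*np.cos(th)])
    print("g",g.round(4),np.round(np.diff(q).T*1000,1).tolist(),"mm tool x, up")
E
python3 -c "
from h import *
arc(-.140,20,90,15)"
```

```text
g [0.0716 0.0604] [[-5.2, 5.6], [-5.6, 5.2], [-6.0, 4.7], [-6.4, 4.2], [-6.7, 3.7], [-7.0, 3.1], [-7.2, 2.5], [-7.4, 2.0], [-7.5, 1.3], [-7.6, 0.7], [-7.6, 0.1], [-7.6, -0.5], [-7.5, -1.1], [-7.4, -1.7], [-7.3, -2.3]] mm tool x, up
```

Call:
drive_tool:
  targets:
    - [[-0.005, 0, -0.0057, 0], [-0.0056, 0, -0.0052, 0], [-0.006, 0, -0.0047, 0], [-0.0064, 0, -0.0042, 0], [-0.0067, 0, -0.0037, 0], [-0.007, 0, -0.003, 0], [-0.0072, 0, -0.0025, 0], [-0.0074, 0, -0.002, 0], [0, 0, 0, 0]]

```text
time: 17.7
tool_pos: [0.5533, -0.1208, 0.0723]
ee_rot: [2.221, 2.22, -0.0]
wrist_force: [-1.9, 0.3, 1.0]
grip_width: 0.455
finger_force: 5.0
```

```bash
python3 - <<'E'
from h import *
tilt()
rem(.555,-.055,.006,90)
E
```

```text
white 387
   y -0.182 z 0.041 0.032 0.059
   y -0.173 z 0.053 0.042 0.067
   y -0.162 z 0.066 0.051 0.082
   y -0.153 z 0.077 0.061 0.092
   y -0.145 z 0.091 0.075 0.104
   y -0.136 z 0.103 0.089 0.121
   y -0.127 z 0.113 0.088 0.121
blue 4
t 17.75 tcp [ 0.5532 -0.1203  0.0722] phi 89.96 tilt 0.05 J6 -0.33
now-axes [0.0653 0.0017 0.0662] turn -0.04 deg -0.0007
target-axes [0.0653 0.0018 0.0662] turn -0.04 deg -0.0007
F [-1.1  0.1  1.4] finger 5.0 w 39.9
```

```bash
python3 -c "
from h import *
arc(-.140,53,91,9)"
```

```text
g [0.0197 0.0912] [[-6.8, 1.2], [-6.8, 0.7], [-6.9, 0.2], [-6.9, -0.3], [-6.8, -0.8], [-6.7, -1.3], [-6.6, -1.8], [-6.5, -2.3], [-6.3, -2.8]] mm tool x, up
```

Call:
drive_tool:
  targets:
    - [[-0.0068, 0, -0.0012, 0], [-0.0068, 0, -0.0007, 0], [-0.0069, 0, -0.0002, 0], [-0.0069, 0, 0.0003, 0], [-0.0068, 0, 0.0008, 0], [-0.0067, 0, 0.0013, 0], [-0.0066, 0, 0.0018, 0], [-0.0065, 0, 0.0023, 0], [-0.0063, 0, 0.0028, 0], [0, 0, 0, 0]]

```text
time: 18.75
tool_pos: [0.5532, -0.1808, 0.0644]
ee_rot: [2.222, 2.22, -0.0]
wrist_force: [0.1, -2.4, -0.4]
grip_width: 0.457
finger_force: 5.0
```

```bash
python3 - <<'E'
from h import *
tilt()
rem(.555,-.055,.006,90)
E
```

```text
white 266
   y -0.2 z 0.058 0.013 0.11
   y -0.198 z 0.062 0.014 0.106
   y -0.197 z 0.066 0.018 0.108
   y -0.196 z 0.056 0.015 0.104
   y -0.196 z 0.058 0.014 0.104
   y -0.194 z 0.07 0.013 0.109
   y -0.193 z 0.081 0.018 0.108
blue 83
   y -0.188 z 0.107 0.102 0.11
   y -0.183 z 0.105 0.101 0.109
   y -0.179 z 0.107 0.104 0.109
   y -0.174 z 0.106 0.102 0.11
   y -0.17 z 0.105 0.101 0.109
   y -0.165 z 0.106 0.103 0.108
   y -0.158 z 0.105 0.102 0.109
t 18.8 tcp [ 0.5532 -0.1805  0.0645] phi 89.97 tilt 0.04 J6 -0.43
now-axes [0.1255 0.0018 0.0585] turn -0.03 deg -0.0005
target-axes [0.1255 0.0018 0.0585] turn -0.03 deg -0.0005
F [-0.1 -2.7 -0.8] finger 5.0 w 39.9
```

Call:
drive_tool:
  targets:
    - [[0, 0, 0, 0], [0, 0, 0, 0], [0, 0, 0, 0], [0.009, 0, 0, 0], [0.01, 0, 0, 0], [0.009, 0, 0, 0], [0, 0, 0, 0], [0, 0, 0, 0]]
  fingers: 0.2

```text
time: 19.6
tool_pos: [0.553, -0.1511, 0.0648]
ee_rot: [-2.22, -2.223, 0.0]
wrist_force: [-0.5, 0.4, -0.2]
grip_width: 0.598
finger_force: 0.0
```

Call:
drive_tool:
  targets:
    - [[0, 0, 0, 0], [0, 0, 0, 0], [0, 0, 0, 0], [0, 0, 0, 0]]
  fingers: -1
  grip_force: 5

```text
time: 20.0
tool_pos: [0.5531, -0.1519, 0.0648]
ee_rot: [2.222, 2.221, 0.0]
wrist_force: [0.3, 0.4, 0.0]
grip_width: 0.457
finger_force: 5.0
```

```bash
python3 - <<'E'
from h import *
tilt()
rem(.555,-.055,.006,90)
arc(-.197,0,30,10)
E
```

```text
white 269
   y -0.2 z 0.061 0.014 0.11
   y -0.199 z 0.054 0.013 0.111
   y -0.197 z 0.066 0.014 0.106
   y -0.197 z 0.077 0.014 0.109
   y -0.196 z 0.066 0.015 0.107
   y -0.194 z 0.052 0.014 0.107
   y -0.191 z 0.103 0.015 0.11
blue 117
   y -0.186 z 0.106 0.102 0.11
   y -0.181 z 0.105 0.101 0.109
   y -0.174 z 0.105 0.102 0.109
   y -0.167 z 0.105 0.102 0.109
   y -0.161 z 0.106 0.102 0.108
   y -0.154 z 0.105 0.1 0.11
   y -0.149 z 0.106 0.102 0.11
t 20.05 tcp [ 0.5531 -0.152   0.0648] phi 89.98 tilt 0.02 J6 -0.39
now-axes [0.097  0.0019 0.0588] turn -0.02 deg -0.0003
target-axes [0.097  0.0019 0.0588] turn -0.02 deg -0.0003
F [ 0.5 -0.4  0.3] finger 5.0 w 40.0
g [0.045  0.0838] [[-4.4, 2.2], [-4.6, 2.0], [-4.7, 1.8], [-4.7, 1.5], [-4.8, 1.3], [-4.9, 1.0], [-4.9, 0.8], [-5.0, 0.5], [-5.0, 0.2], [-5.0, -0.0]] mm tool x, up
```

Call:
drive_tool:
  targets:
    - [[-0.0044, 0, -0.0022, 0], [-0.0046, 0, -0.002, 0], [-0.0047, 0, -0.0018, 0], [-0.0047, 0, -0.0015, 0], [-0.0048, 0, -0.0013, 0], [0, 0, 0, 0]]

```text
time: 20.65
tool_pos: [0.5528, -0.1758, 0.0737]
ee_rot: [2.222, 2.221, -0.001]
wrist_force: [-0.9, -0.7, 0.6]
grip_width: 0.459
finger_force: 5.0
```

```bash
python3 - <<'E'
from h import *
tilt()
rem(.555,-.055,.006,90)
E
```

```text
white 207
   y -0.221 z 0.099 0.084 0.108
   y -0.218 z 0.089 0.071 0.106
   y -0.215 z 0.075 0.059 0.102
   y -0.211 z 0.062 0.049 0.101
   y -0.208 z 0.047 0.029 0.064
   y -0.204 z 0.031 0.015 0.043
   y -0.198 z 0.027 0.012 0.119
blue 149
   y -0.212 z 0.106 0.102 0.11
   y -0.205 z 0.106 0.099 0.112
   y -0.199 z 0.108 0.103 0.113
   y -0.193 z 0.11 0.104 0.116
   y -0.186 z 0.111 0.104 0.116
   y -0.181 z 0.112 0.108 0.117
   y -0.173 z 0.114 0.109 0.118
t 20.7 tcp [ 0.5528 -0.1756  0.0737] phi 89.98 tilt 0.03 J6 -0.43
now-axes [0.1206 0.0022 0.0677] turn -0.02 deg -0.0004
target-axes [0.1206 0.0022 0.0677] turn -0.02 deg -0.0004
F [-0.2 -1.1 -0.2] finger 5.0 w 39.9
```

```bash
python3 -c "
from h import *
arc(-.198,14,91,18)"
```

```text
g [0.0224 0.0927] [[-7.0, 1.4], [-7.1, 0.9], [-7.1, 0.4], [-7.1, -0.2], [-7.1, -0.7], [-7.0, -1.2], [-6.9, -1.7], [-6.8, -2.3], [-6.6, -2.8], [-6.3, -3.2], [-6.1, -3.7], [-5.8, -4.1], [-5.5, -4.6], [-5.1, -5.0], [-4.7, -5.3], [-4.3, -5.7], [-3.9, -6.0], [-3.4, -6.2]] mm tool x, up
```

Call:
drive_tool:
  targets:
    - [[-0.007, 0, -0.0014, 0], [-0.0071, 0, -0.0009, 0], [-0.0071, 0, -0.0004, 0], [-0.0071, 0, 0.0002, 0], [-0.0071, 0, 0.0007, 0], [-0.007, 0, 0.0012, 0], [-0.0069, 0, 0.0017, 0], [-0.0068, 0, 0.0023, 0], [-0.0066, 0, 0.0028, 0], [0, 0, 0, 0]]

```text
time: 21.7
tool_pos: [0.553, -0.2389, 0.067]
ee_rot: [2.222, 2.22, -0.001]
wrist_force: [-2.2, -1.8, 0.8]
grip_width: 0.455
finger_force: 5.0
```

```bash
python3 - <<'E'
from h import *
tilt()
rem(.555,-.055,.006,90)
arc(-.198,52,90,10)
E
```

```text
white 28
   y -0.279 z 0.073 0.072 0.074
   y -0.277 z 0.07 0.068 0.076
   y -0.276 z 0.07 0.066 0.076
   y -0.275 z 0.072 0.068 0.074
   y -0.274 z 0.069 0.066 0.072
   y -0.273 z 0.07 0.068 0.072
   y -0.248 z 0.071 0.064 0.101
blue 219
   y -0.271 z 0.076 0.072 0.086
   y -0.265 z 0.082 0.072 0.094
   y -0.26 z 0.089 0.081 0.098
   y -0.254 z 0.094 0.084 0.104
   y -0.25 z 0.1 0.091 0.11
   y -0.246 z 0.106 0.098 0.114
   y -0.225 z 0.096 0.059 0.11
t 21.75 tcp [ 0.553  -0.2385  0.0671] phi 89.98 tilt 0.04 J6 -0.52
now-axes [0.1835 0.0019 0.0611] turn -0.02 deg -0.0004
target-axes [0.1835 0.002  0.0611] turn -0.02 deg -0.0004
F [-1.5 -1.6  1.4] finger 5.0 w 40.1
g [-0.0405  0.0861] [[-5.6, -2.9], [-5.4, -3.2], [-5.2, -3.6], [-4.9, -3.9], [-4.7, -4.2], [-4.4, -4.5], [-4.1, -4.8], [-3.7, -5.1], [-3.4, -5.3], [-3.0, -5.5]] mm tool x, up
```

Call:
drive_tool:
  targets:
    - [[-0.0056, 0, 0.0029, 0], [-0.0054, 0, 0.0032, 0], [-0.0052, 0, 0.0036, 0], [-0.0049, 0, 0.0039, 0], [-0.0047, 0, 0.0042, 0], [-0.0044, 0, 0.0045, 0], [-0.0041, 0, 0.0048, 0], [-0.0037, 0, 0.005, 0], [-0.0017, 0, 0.0025, 0], [0, 0, 0, 0]]

```text
time: 22.75
tool_pos: [0.5528, -0.2773, 0.0321]
ee_rot: [-2.221, -2.221, -0.0]
wrist_force: [0.1, -1.6, -3.3]
grip_width: 0.451
finger_force: 5.0
```

```bash
python3 - <<'E'
from h import *
tilt()
rem(.555,-.055,.006,90)
E
```

```text
white 23
   y -0.303 z 0.022 0.018 0.025
   y -0.301 z 0.017 0.015 0.019
   y -0.301 z 0.016 0.015 0.02
   y -0.299 z 0.017 0.016 0.019
   y -0.298 z 0.013 0.013 0.018
   y -0.267 z 0.054 0.016 0.061
   y -0.237 z 0.051 0.051 0.055
blue 253
   y -0.299 z 0.035 0.02 0.068
   y -0.297 z 0.044 0.019 0.071
   y -0.296 z 0.054 0.017 0.071
   y -0.294 z 0.054 0.015 0.072
   y -0.287 z 0.066 0.048 0.073
   y -0.273 z 0.063 0.053 0.069
   y -0.255 z 0.061 0.05 0.07
t 22.8 tcp [ 0.5528 -0.2772  0.0323] phi 89.99 tilt 0.04 J6 -0.58
now-axes [0.2222 0.0021 0.0263] turn -0.01 deg -0.0002
target-axes [0.2222 0.0022 0.0263] turn -0.01 deg -0.0002
F [-0.6 -1.  -3.7] finger 5.0 w 40.0
```

Call:
drive_tool:
  targets:
    - [[-0.0012, 0, 0.0025, 0], [-0.001, 0, 0.0025, 0], [-0.0008, 0, 0.0025, 0], [-0.0006, 0, 0.0025, 0], [-0.0004, 0, 0.002, 0], [0, 0, 0.001, 0], [0, 0, 0, 0], [0, 0, 0, 0]]

```text
time: 23.6
tool_pos: [0.5533, -0.2814, 0.0204]
ee_rot: [2.221, 2.221, 0.0]
wrist_force: [-2.4, -0.1, 5.1]
grip_width: 0.456
finger_force: 5.0
```

```bash
python3 - <<'E'
from h import *
tilt()
rem(.555,-.055,.006,90)
E
```

```text
white 7
blue 254
   y -0.302 z 0.035 0.012 0.063
   y -0.3 z 0.031 0.009 0.059
   y -0.299 z 0.035 0.006 0.057
   y -0.297 z 0.042 0.01 0.058
   y -0.282 z 0.053 0.042 0.062
   y -0.277 z 0.054 0.036 0.063
   y -0.259 z 0.053 0.039 0.061
t 23.65 tcp [ 0.5533 -0.2814  0.0204] phi 90.0 tilt 0.05 J6 -0.58
now-axes [0.2264 0.0017 0.0144] turn -0.0 deg -0.0001
target-axes [0.2264 0.0017 0.0144] turn -0.0 deg -0.0001
F [-1.2 -1.   5.1] finger 5.0 w 40.1
```

Call:
drive_tool:
  targets:
    - [[0, 0, 0, 0], [0, 0, 0, 0], [0, 0, 0, 0], [0, 0, -0.02, 0], [0.01, 0, -0.04, 0], [0.02, 0, -0.045, 0], [0.02, 0, -0.045, 0], [0.01, 0, -0.045, 0], [0, 0, -0.025, 0], [0, 0, 0, 0]]
  fingers: 0.3

```text
time: 24.65
tool_pos: [0.5556, -0.222, 0.2444]
ee_rot: [2.215, 2.217, 0.004]
wrist_force: [0.2, -0.8, -0.2]
grip_width: 0.649
finger_force: 0.0
```

Call:
drive_tool:
  targets:
    - [[0, 0, 0, 0], [0, 0, 0, 0]]

```text
time: 24.85
tool_pos: [0.5519, -0.2208, 0.2379]
ee_rot: [-2.22, -2.219, 0.001]
wrist_force: [0.6, 0.3, -0.1]
grip_width: 0.649
finger_force: 0.0
```

```bash
python3 - <<'E'
from h import *
im,dp,c=shot("wrist","w6");W=cloud(dp,c)
print("block",rect(at(0,W,.045,.068,.553,-.25,.075),.056,c))
rem(.553,-.25,.03,90)
m=ray([[280,200]],.056,c);print(m)
E
```

```text
block (array([ 0.55233435, -0.24795592]), (105.47525024414062, 40.06798553466797), -89.94913685694337, np.int32(2177))
t 24.9 tcp [ 0.5518 -0.2209  0.2378] phi 89.98 tilt 0.21 J6 -0.5
now-axes [-0.0291  0.0012  0.2078] turn -0.02 deg -0.0004
target-axes [-0.0291  0.0012  0.2078] turn -0.02 deg -0.0004
F [ 0.5  0.8 -0.3] finger 0.0 w 57.4
[[ 0.55678196 -0.23324545  0.056     ]]
```

View pics/w6.png

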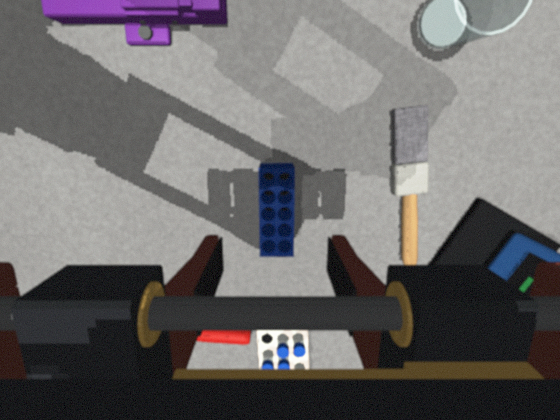

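The wrist view shows the block flat with its ten wells up at (277,208), centre about (0.5525, -0.248), yaw 0. The brush at (410,180) and the purple vice are undisturbed. Next I grasp it in the middle.

Call:
drive_tool:
  targets:
    - [[-0.013, 0, 0.02, 0], [-0.014, 0, 0.04, 0], [0, 0, 0.045, 0], [0, 0, 0.045, 0], [0, 0, 0.03, 0], [0, 0, 0.02, 0], [0, 0, 0.008, 0], [0, 0, 0.002, 0], [0, 0, 0, 0], [0, 0, 0, 0]]
  grip_force: 30

```text
time: 25.9
tool_pos: [0.5538, -0.2488, 0.0308]
ee_rot: [2.22, 2.22, 0.001]
wrist_force: [0.5, -0.4, -0.1]
grip_width: 0.647
finger_force: 0.0
```

Call:
drive_tool:
  targets:
    - [[0, 0, 0, 0], [0, 0, 0, 0], [0, 0, 0, 0], [0, 0, 0, 0]]
  fingers: -1

```text
time: 26.3
tool_pos: [0.5533, -0.2485, 0.0305]
ee_rot: [2.221, 2.221, 0.0]
wrist_force: [-1.9, 0.6, 5.7]
grip_width: 0.453
finger_force: 30.0
```

Call:
drive_tool:
  targets:
    - [[0, 0, -0.005, 0], [0, 0, -0.015, 0], [0, 0, -0.03, 0], [0, 0, -0.035, 0], [0, 0, -0.03, 0], [0, 0, -0.02, 0], [0, 0, 0, 0]]

```text
time: 27.0
tool_pos: [0.5548, -0.2493, 0.1685]
ee_rot: [2.217, 2.217, 0.003]
wrist_force: [0.7, -0.8, -4.8]
grip_width: 0.452
finger_force: 30.0
```

```bash
python3 - <<'E'
from h import *
u=np.radians(6.9)
# block centre at vise x=0.030, y=0.003
x,y=.5755+.030*np.cos(u)-.004*np.sin(u),.1727+.030*np.sin(u)+.004*np.cos(u);print(x,y)
rem(x,y,.165,96.9)
E
```

```text
0.6048021729025449 0.1802751345327572
t 27.0 tcp [ 0.5548 -0.2493  0.1685] phi 90.0 tilt 0.36 J6 -0.54
now-axes [0.4296 0.05   0.0035] turn -6.9 deg -0.1204
target-axes [0.4205 0.1012 0.0035] turn -6.9 deg -0.1204
F [ 0.7 -0.8 -4.8] finger 30.0 w 39.8
```

Call:
drive_tool:
  targets:
    - [[0, 0, 0, -0.06], [0, 0, 0, -0.06], [0.02, 0.005, 0, 0], [0.04, 0.01, 0, 0], [0.045, 0.011, 0, 0], [0.045, 0.011, 0, 0], [0.045, 0.011, 0, 0], [0.045, 0.011, 0, 0], [0.045, 0.011, 0, 0], [0.045, 0.011, 0, 0]]

```text
time: 28.0
tool_pos: [0.5925, 0.0909, 0.1633]
ee_rot: [-2.083, -2.349, 0.003]
wrist_force: [1.6, -0.8, -4.8]
grip_width: 0.456
finger_force: 30.0
```

Call:
drive_tool:
  targets:
    - [[0.045, 0.01, 0, 0], [0.03, 0.008, 0, 0], [0.015, 0.002, 0, 0], [0, 0, 0, 0], [0, 0, 0, 0], [0, 0, 0, 0]]

```text
time: 28.6
tool_pos: [0.6025, 0.1792, 0.1643]
ee_rot: [-2.085, -2.349, 0.002]
wrist_force: [0.7, -0.2, -5.1]
grip_width: 0.453
finger_force: 30.0
```

```bash
python3 - <<'E'
from h import *
rem(.6048,.1803,.066,96.9)
E
```

```text
t 28.6 tcp [0.6025 0.1792 0.1643] phi 96.81 tilt 0.08 J6 0.06
now-axes [0.0008 0.0024 0.0983] turn -0.09 deg -0.0016
target-axes [0.0008 0.0024 0.0983] turn -0.09 deg -0.0016
F [ 0.7 -0.2 -5.1] finger 30.0 w 39.8
```

Call:
drive_tool:
  targets:
    - [[0, 0.001, 0.015, 0], [0, 0, 0.025, 0], [0, 0, 0.025, 0], [0, 0, 0.02, 0], [0, 0, 0.008, 0], [0, 0, 0.004, 0], [0, 0, 0.001, 0], [0, 0, 0, 0], [0, 0, 0, 0]]

```text
time: 29.5
tool_pos: [0.6048, 0.1811, 0.0678]
ee_rot: [2.084, 2.35, 0.002]
wrist_force: [0.4, -0.1, -4.8]
grip_width: 0.459
finger_force: 30.0
```

Call:
drive_tool:
  targets:
    - [[0, 0, 0.002, 0], [0, 0, 0.002, 0], [0, 0, 0.001, 0], [0, 0, 0.001, 0], [0, 0, 0, 0], [0, 0, 0, 0]]

```text
time: 30.1
tool_pos: [0.6039, 0.1809, 0.0607]
ee_rot: [-2.084, -2.351, 0.0]
wrist_force: [-0.3, 0.4, -5.5]
grip_width: 0.452
finger_force: 30.0
```

Call:
drive_tool:
  targets:
    - [[0, 0, 0.001, 0], [0, 0, 0.001, 0], [0, 0, 0, 0], [0, 0, 0, 0]]

```text
time: 30.5
tool_pos: [0.604, 0.181, 0.0605]
ee_rot: [2.084, 2.351, 0.001]
wrist_force: [-4.0, -0.1, 9.4]
grip_width: 0.453
finger_force: 30.0
```

```bash
python3 - <<'E'
from h import *
rem(.6048,.1803,.06,96.9)
E
```

```text
t 30.5 tcp [0.604  0.181  0.0605] phi 96.88 tilt 0.04 J6 0.06
now-axes [-0.0008  0.0007  0.0005] turn -0.02 deg -0.0003
target-axes [-0.0008  0.0007  0.0005] turn -0.02 deg -0.0003
F [-4.  -0.1  9.4] finger 30.0 w 39.9
```

Call:
drive_tool:
  targets:
    - [[0, 0, -0.001, 0], [0, 0.002, 0, 0], [0, 0.002, 0, 0], [0, 0.001, 0, 0], [0, 0.001, 0, 0], [0, 0, 0, 0]]

```text
time: 31.1
tool_pos: [0.6068, 0.1813, 0.0606]
ee_rot: [-2.082, -2.348, 0.006]
wrist_force: [-9.8, -1.4, 11.5]
grip_width: 0.453
finger_force: 30.0
```

Call:
drive_tool:
  targets:
    - [[0, 0, 0, 0], [0, 0, 0, 0], [0, 0, -0.02, 0], [0, 0, -0.03, 0], [0, -0.01, -0.03, 0], [0.01, -0.03, -0.03, 0], [0.01, -0.03, -0.03, 0], [0, -0.02, -0.02, 0], [0, 0, 0, 0], [0, 0, 0, 0]]
  fingers: 0.3

```text
time: 32.1
tool_pos: [0.5194, 0.1909, 0.2203]
ee_rot: [2.083, 2.349, 0.004]
wrist_force: [0.3, 0.3, 0.2]
grip_width: 0.652
finger_force: 0.0
```

```bash
python3 - <<'E'
from h import *
im,dp,c=shot("wrist","w7");W=cloud(dp,c)
print("block",rect(at(0,W,.076,.096,.609,.183,.065),.086,c))
k=at(0,W,.08,.098,.504,.165,.03);print("knob",rect(k,.09,c))
print("fixed",rect(at(0,W,.042,.058,.652,.182,.06),.05,c))
rem(.504,.165,.066,96.9)
E
```

```text
block (array([0.60487787, 0.18202391]), (105.06897735595703, 42.60407638549805), -83.06325912475586, np.int32(2759))
knob (array([0.50348428, 0.16572539]), (25.133424758911133, 22.76351547241211), 82.11978149414062, np.int32(483))
fixed (array([0.65142834, 0.18318411]), (83.92515563964844, 24.323087692260742), -83.10450458526611, np.int32(1648))
t 32.15 tcp [0.5193 0.1907 0.2194] phi 96.87 tilt 0.07 J6 0.11
now-axes [-0.0237 -0.0182  0.1534] turn -0.03 deg -0.0006
target-axes [-0.0237 -0.0182  0.1534] turn -0.03 deg -0.0006
F [-0.3  0.1  0.6] finger 0.0 w 56.9
```

Call:
drive_tool:
  targets:
    - [[-0.012, -0.009, 0.02, 0], [-0.012, -0.009, 0.03, 0], [0, 0, 0.04, 0], [0, 0, 0.03, 0], [0, 0, 0.02, 0], [0, 0, 0.01, 0], [0, 0, 0.003, 0], [0, 0, 0, 0]]
  fingers: 0.1

```text
time: 32.95
tool_pos: [0.5036, 0.1647, 0.0663]
ee_rot: [-2.084, -2.35, 0.001]
wrist_force: [0.0, 0.6, -0.1]
grip_width: 0.549
finger_force: 0.0
```

Call:
drive_tool:
  targets:
    - [[0, 0, 0, 0], [0, 0, 0, 0], [0, 0, 0, 0], [0, 0, 0, 0]]
  fingers: -1
  grip_force: 40

```text
time: 33.35
tool_pos: [0.5039, 0.1649, 0.0675]
ee_rot: [2.083, 2.35, 0.002]
wrist_force: [0.9, 0.4, 2.3]
grip_width: 0.266
finger_force: 40.0
```

Call:
drive_tool:
  targets:
    - [[0, 0.003, 0, 0], [0, 0.005, 0, 0], [0, 0.005, 0, 0], [0, 0.005, 0, 0], [0, 0.005, 0, 0], [0, 0.004, 0, 0], [0, 0.003, 0, 0], [0, 0.002, 0, 0], [0, 0.002, 0, 0], [0, 0, 0, 0]]

```text
time: 34.35
tool_pos: [0.5361, 0.1688, 0.0675]
ee_rot: [-2.083, -2.35, 0.002]
wrist_force: [-3.7, -0.4, 8.2]
grip_width: 0.264
finger_force: 40.0
```

Call:
drive_tool:
  targets:
    - [[0, 0.001, 0, 0], [0, 0.001, 0, 0], [0, 0.001, 0, 0], [0, 0.001, 0, 0], [0, 0.001, 0, 0], [0, 0.001, 0, 0], [0, 0, 0, 0]]

```text
time: 35.05
tool_pos: [0.5397, 0.1692, 0.0675]
ee_rot: [-2.082, -2.348, 0.006]
wrist_force: [-9.2, -0.3, 13.6]
grip_width: 0.265
finger_force: 40.0
```

Call:
drive_tool:
  targets:
    - [[0, 0.002, 0, 0], [0, 0.002, 0, 0], [0, 0.002, 0, 0], [0, 0.001, 0, 0], [0, 0, 0, 0], [0, 0, 0, 0]]

```text
time: 35.65
tool_pos: [0.5397, 0.1692, 0.0672]
ee_rot: [-2.076, -2.342, 0.021]
wrist_force: [-23.6, -2.9, 30.2]
grip_width: 0.261
finger_force: 40.2
```

Call:
drive_tool:
  targets:
    - [[0, -0.003, 0, 0], [0, -0.002, 0, 0], [0, 0, 0, 0]]

```text
time: 35.95
tool_pos: [0.5396, 0.1692, 0.0673]
ee_rot: [-2.08, -2.347, 0.01]
wrist_force: [-11.8, -1.5, 15.5]
grip_width: 0.265
finger_force: 40.0
```

Call:
drive_tool:
  targets:
    - [[0, 0, 0, 0], [0, 0, 0, 0], [0, 0, 0, 0], [0, 0, -0.02, 0], [0, 0, -0.03, 0], [0.01, 0, -0.04, 0], [0.01, 0, -0.04, 0], [0.01, 0, -0.03, 0], [0, 0, 0, 0], [0, 0, 0, 0]]
  fingers: 0.1

```text
time: 36.95
tool_pos: [0.5419, 0.1997, 0.2272]
ee_rot: [2.083, 2.35, 0.002]
wrist_force: [0.1, 0.6, -1.2]
grip_width: 0.549
finger_force: 0.0
```

```bash
python3 - <<'E'
from h import *
im,dp,c=shot("wrist","w8");W=cloud(dp,c)
b=at(0,W,.076,.096,.609,.183,.065)
print("block",rect(b,.086,c),np.nanmedian(W[b][:,2]))
print("knob",rect(at(0,W,.08,.098,.539,.169,.03),.09,c))
print("slide",rect(at(0,W,.042,.058,.5587,.169,.058),.05,c))
print("fixed",rect(at(0,W,.042,.058,.652,.182,.06),.05,c))
Q=W[b];A=np.c_[Q[:,:2]-Q[:,:2].mean(0),np.ones(len(Q))];print("slope",np.linalg.lstsq(A,Q[:,2],rcond=None)[0])
cv2.imwrite("pics/w8c.png",cv2.resize(im[100:300,170:420],None,fx=3,fy=3))
rem(.539,.169,.2,96.9)
E
```

```text
block (array([0.60890771, 0.18477449]), (99.38182067871094, 41.84364318847656), -83.13438653945923, np.int32(2213)) 0.08641208295095036
knob (array([0.53905945, 0.17006326]), (24.620336532592773, 23.07557487487793), 52.7846794128418, np.int32(452))
slide (array([0.55978906, 0.16945078]), (94.54572296142578, 64.9619140625), -82.86916303634644, np.int32(3650))
fixed (array([0.65215155, 0.18282695]), (83.86181640625, 23.044221878051758), -83.20536184310913, np.int32(1496))
slope [-0.01684342  0.00738344  0.08532946]
t 37.0 tcp [0.5409 0.1993 0.226 ] phi 96.88 tilt 0.05 J6 0.11
now-axes [-0.0298 -0.0055  0.026 ] turn -0.02 deg -0.0003
target-axes [-0.0298 -0.0056  0.026 ] turn -0.02 deg -0.0003
F [ 0.1 -0.6 -0.1] finger 0.0 w 48.6
```

View pics/w8c.png

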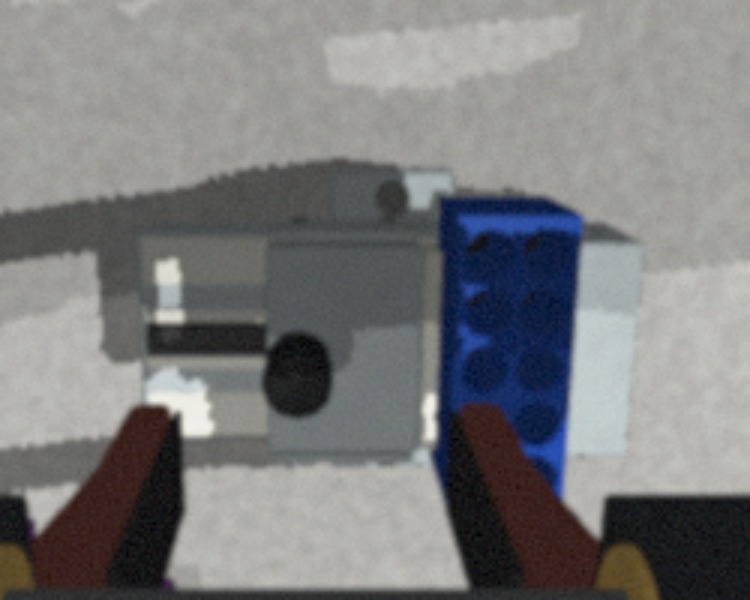

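The crop shows the block wells up at (515,340), square between the jaws, with the knob at (298,375) back at its starting position and the gripper clear above. Block x, height and yaw all match the closed state, so I'm handing in.

```bash
python3 -c "
from cell import r
print(r.job_done())"
```

```text
the job is handed in; nothing more can be done
None
```

The job is handed in at about 37 s of the 72 s limit: the block is back in the vice with its ten wells up, square between the jaws and pinned by the sliding jaw, and the gripper has let go and moved clear; no verdict came back on handing in.

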